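# Bolt the carver's tool chest

## Robot

A 7-joint arm with a two-finger parallel gripper is mounted at the origin on the work surface. World frame = base frame: x ahead of the robot, y to its left, z up, the work surface at z = 0. Lengths are in m, angles in degrees, forces in N, time in s.
With the tool pointing down it reaches from about 0.4 to 0.875 m from the base axis. Payload 6.5 kg.
Tool frame: the origin (TCP) lies on the centre line of the jaws, within the pads' length; the fingertips stand manip.tip_extent ahead of it and the grasp point (between the pads) lies 5 mm behind it (manip.tip_extent is the distance from the TCP to the fingertips, in m); z points along the fingers, y is the line along which they close (so a half turn about z gives the same grasp; the last joint's range is limited). The gripper opens to 88 mm and grips with 3 to 60 N. Pads are 18 mm wide; open, the fingers measure 123 mm over their backs; the gripper's body (75 mm by 187 mm) begins 45 mm behind the grasp point.
Start: joints at [-68.595, 30.733, -0.252, 88.115, 0.149, 61.152, -4.079], TCP at [0.277, 0.588, 0.253] pointing down, gripper open.
Joint ranges: [-154.64, 154.64], [-21.42, 123.67], [-72.66, 72.17], [13.99, 137.28], [-74.86, 254.86], [10.95, 109.41], [-158.01, 158.01]. Speed limits (degrees/s): [136.94, 136.94, 180, 180, 180, 180, 180].

## Interface

Orientations are given as [roll, pitch, yaw] about the fixed x, y, z axes, in that order (R = Rz(yaw) Ry(pitch) Rx(roll)).
In Python, from rig import manip gives the robot as it stands.
- The arm moves only by the shell command python3 -m handwheel 'ROWS' [FORCE]. ROWS is a JSON object of lists of equal length, an entry for each row: "hand": the closure, from -1 (fully open) to 1 (shut); "linear": the shift along the tool's x, y, z in cm, a list of three; "dr": the turn, a rotation vector about the tool's x, y, z in degrees, a list of three. A call has 1 to 20 rows; each row shifts and turns the commanded pose from where the row before left it, along the tool's axes as they then stand; what a row does not reach is not made up. A row lasts 1/10 s, in which the tool goes at most 50 mm and 8.59 degrees, less where a joint would pass 70% of its speed; a pose out of reach is approached as far as the arm can. A call with a gripper value outside its range is refused whole. The fingers move at their own pace and stop on an object; FORCE is the grip in N (left out, the last holds). Time passes only in rows, so rows that do not move let the fingers close. It gives the time, the measured TCP pose, the force, the opening and the grip force at its end, in the units of the state.
- manip.state(): the state, without advancing time (a new reading comes with each control period).
- manip.grab_frame(name): name is "scene" or "top" or "wrist"; returns a dict with "image" (384x512x3 uint8, blue, green, red), "camera_matrix" (3x3 intrinsics, pixels), "pose" (4x4, takes a point from camera to world coordinates). Camera axes: x right, y down, z forward; pixel columns grow to the right and rows downward; lengths in m; the calibration is good to about 2 mm. A picture is of the moment at which its call begins. There is no depth.
- manip.close_job(): hands the job in; it is judged then, once.
The state is a dict: "time_s": time; "joint_positions": joint angles; "joint_velocities": joint speeds; "joint_torque": joint torques, N m; "ee_pos": TCP position; "tcp_rot": TCP orientation; "force": force on the tool from outside, world axes, zero at the start; "ft_torque": the same for the moment, N m; "finger_gap": finger opening in m; "grip_force": force on a finger pad.
Only numpy, scipy, OpenCV 4.12 (cv2) and the standard library are available. Lean on these libraries where they do the work, as an engineer would, in place of code of your own. Each camera call takes 0.05 s, during which the arm holds its last target. There are 200 camera calls.

## Task

Shut the barrel bolt on top of the tool chest: slide it across into its keeper against the light spring inside until it meets the hard end, ease it back a little to where the notch is, turn its handle fully down through the notch on the robot's side, and let go. The keeper is only screwed to thin wood, so push gently and do not ram or wrench it, and leave the things lying around undisturbed.

Things in the scene. Friction and masses are not known exactly. Their poses are not given: they have to be found in the camera images.
- chest: Fixed wooden tool chest, 270 (x) x 472 (y) x 120 mm high; two lid leaves meet at a seam across x. Origin: centre of its underside. Its own +y is the way the bolt slides to shut; its -x side faces the robot. The bolt's rod lies on top along the chest's y, at chest x = +30 mm, 146 mm above the bench
- barrel (a point): Point on the rod axis in the middle of the steel barrel on the -y leaf (26 mm above the lid); axes as the chest's. In the barrel's top is a slot 11 mm wide, 114 mm long, in which the handle stands and travels; its lips reach 38 mm above the lid and 9.5 mm to either side of the rod axis
- keeper: Dark steel keeper plate on the +y leaf, 50 (x) x 84 (y) x 4 mm. Origin: centre of its underside, on the lid, below the rod axis; axes as the chest's. It carries a slotted housing (cheeks 27 mm apart outside, 38 mm above the lid), set by hand and fixed within 18 mm either way along the bolt: how far is not reported, it must be felt or seen. Over 30 N damages the keeper
- notch_nominal (a point): Rod axis point where the handle stem's centre would be at the slot's hard end if the housing were at mid-setting; the true one is up to 18 mm off along y. The notch, 11 mm wide, is cut in the housing's -x cheek, open at top; the stem fits only 4.5 to 7.5 mm (best 6) back from the true hard end. A buffer (0.7 N/mm) is met 14 mm before the end: 10 N at the end, 6 N at the notch
- bolt (a joint): Sliding of the bolt along the chest's +y, in m: 0 to 0.01 at the start, larger is further shut. The hard end of the slot lies somewhere between 0.042 and 0.078. Sliding friction about 2 N
- handle (a joint): Turning of the handle about the rod axis, in rad: 0 = upright, grows as the knob swings over towards the chest's -x (robot) side, 1.35 = fully down. Light friction holds it where it is left; slot and cheeks keep it within about 0.45 of upright except at the notch
- knob (a point): Centre of the steel ball on the handle's end, 22 mm in diameter, 52 mm from the rod axis on a straight 8 mm square stem. Upright it stands 198 mm above the bench; fully down it is 51 mm to the chest's -x side of the rod axis and 37 mm above the lid. It moves along the chest's y with the bolt and can turn freely about that axis between two fingers
- wax_tin: Bystander: closed round aluminium tin, 64 mm in diameter, 35 mm high, on the lid behind the bolt. Origin: centre of its underside
- mallet: Bystander: wooden mallet lying on the bench, 240 mm long, head 68 mm thick. Origin: 20 mm in from the handle's end, on the bench
- jar: Bystander: open white pot, 84 mm wide, 100 mm high, on the bench. Origin: centre of its underside

How it is judged:
By the outcome, as a careful person would: the job done as asked, in the order asked, and still so for the second after the job is handed in, with the robot touching nothing.
It also fails if it takes over 61 s, if anything falls off the work surface, if the arm or the gripper's body presses on something with over 40 N, if the wrist force passes 120 N, or if a joint passes its speed limit or range.

## Working session

There is one attempt and no reset: what is moved stays moved. The work goes in short steps, Python scripts to look and compute and a shell command to move; the robot and the scene stay as the last step left them, time stands still between calls to the robot, and variables do not carry over. Pictures are saved under pics/ and viewed, at most 10 in all, crops included, and the job is handed in when it is done.

```bash
mkdir -p pics; python3 - <<'E'
from rig import manip
import cv2,numpy as np
np.set_printoptions(precision=4,suppress=True)
print(manip.state(),manip.tip_extent)
for n in("scene","top"):
    f=manip.grab_frame(n);cv2.imwrite(f"pics/{n}0.png",f["image"]);print(n,f["camera_matrix"],f["pose"])
E
```

```text
{'time_s': 0.0, 'joint_positions': array([-68.5947,  30.7764,  -0.2538,  88.1677,   0.1489,  61.1506,
        -4.0777]), 'joint_velocities': array([-0.045 , -0.0241, -0.0443,  0.0994,  0.0525, -0.0909, -0.0361]), 'joint_torque': array([ -0.0007, -57.0989,   0.9904, -25.1604,  -0.0563,   0.0179,
         0.0002]), 'ee_pos': array([0.2765, 0.5876, 0.2519]), 'tcp_rot': array([-179.9059,    0.0072,  154.8072]), 'force': array([-0.4254, -0.2673,  0.7201]), 'ft_torque': array([ 0.0328, -0.0199, -0.0185]), 'grip_force': 0.0, 'finger_gap': 0.08829396820292347} 0.014
scene [[359.8814   0.     258.4138]
 [  0.     359.8814 191.118 ]
 [  0.       0.       1.    ]] [[ 0.7667  0.4649 -0.4427  1.0543]
 [ 0.642  -0.5544  0.5297 -0.5676]
 [ 0.0009 -0.6903 -0.7235  0.9645]
 [ 0.      0.      0.      1.    ]]
top [[347.6346   0.     255.1063]
 [  0.     347.6346 194.199 ]
 [  0.       0.       1.    ]] [[ 0.0165 -0.9965  0.0819  0.4914]
 [-0.9998 -0.0171 -0.0065  0.0224]
 [ 0.0078 -0.0818 -0.9966  1.1009]
 [ 0.      0.      0.      1.    ]]
```

View pics/top0.png

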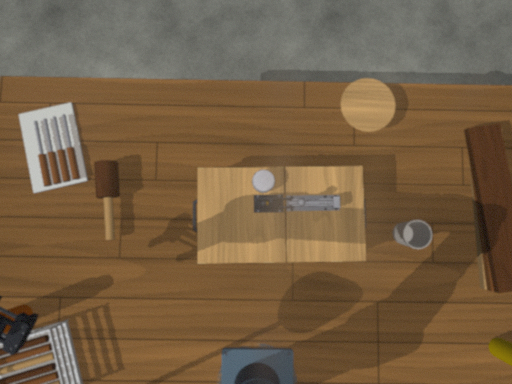

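View pics/scene0.png

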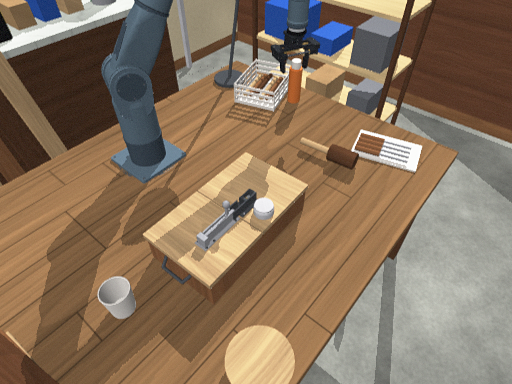

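The top view shows the chest spanning columns 197–365 and rows 166–264. The dark keeper is at about (268,204), the barrel at about (312,203) and the tin at (263,181). I'll enlarge the bolt in both views.

```bash
python3 - <<'E'
import cv2,numpy as np
a=cv2.imread("pics/top0.png")[155:275,190:375];b=cv2.imread("pics/scene0.png")[180:255,185:285]
a=cv2.resize(a,None,fx=4,fy=4,interpolation=cv2.INTER_CUBIC)[:330];b=cv2.resize(b,None,fx=3.4,fy=3.4,interpolation=cv2.INTER_CUBIC)
c=np.zeros((590,740,3),np.uint8);c[:330]=a;c[332:332+b.shape[0],:b.shape[1]]=b;cv2.imwrite("pics/c0.png",c)
E
```

```text
(no output)
```

View pics/c0.png

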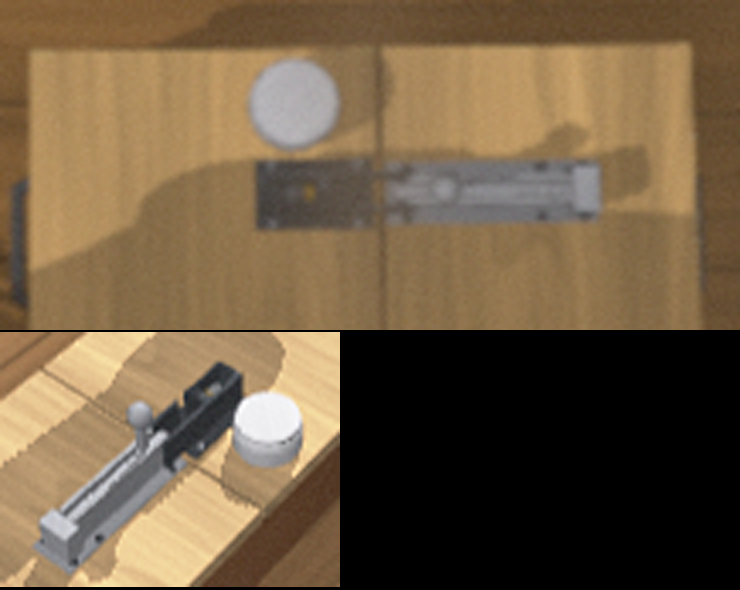

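The crop shows the knob upright, at top pixel (301.5,202.5) and scene pixel (225.9,204.4). The lid's far edge runs from (197,167.5) to (362.5,165.8) and the tin centre is at (263.5,180.5).

```bash
cat >h.py <<'E'
from rig import manip
import numpy as np,cv2
np.set_printoptions(precision=4,suppress=True)
def ray(f,p):
    d=f["pose"][:3,:3]@np.linalg.solve(f["camera_matrix"],[*p,1.]);return f["pose"][:3,3],d
def onz(f,p,z):
    o,d=ray(f,p);return o+d*(z-o[2])/d[2]
E
python3 - <<'E'
from h import *
t=manip.grab_frame("top");s=manip.grab_frame("scene")
print("knob",onz(t,(301.5,202.5),.198),onz(s,(225.9,204.4),.198))
c=[onz(t,p,.12) for p in[(197,167.5),(362.5,165.75),(365.2,262),(198,264)]]
print(np.array(c),np.mean(c,0))
yl=lambda a,b:np.degrees(np.arctan2(-(a-b)[0],(a-b)[1]))
print("yaw",yl(c[0],c[1]),yl(c[3],c[2]))
k=lambda x,y:(x/4+190,y/4+155)
print("axis line", onz(t,k(588,189),.158),onz(t,k(308,193),.15),yl(onz(t,k(308,193),.15),onz(t,k(588,189),.158)))
print("seam",onz(t,k(381,150),.12),"tin",onz(t,k(294,103),.155), "keeper",onz(t,k(255,193),.124),onz(t,k(374,193),.124))
E
```

```text
knob [ 0.546  -0.1046  0.198 ] [ 0.548  -0.1059  0.198 ]
[[ 0.6454  0.1826  0.12  ]
 [ 0.6589 -0.2895  0.12  ]
 [ 0.3873 -0.2947  0.12  ]
 [ 0.3745  0.1716  0.12  ]] [ 0.5165 -0.0575  0.12  ]
yaw 1.6285557247659554 1.5690914673271072
axis line [ 0.5508 -0.207   0.158 ] [ 0.5453 -0.0168  0.15  ] 1.6551250285223174
seam [ 0.5784 -0.0694  0.12  ] tin [ 0.6065 -0.0062  0.155 ] keeper [0.5461 0.0194 0.124 ] [ 0.5475 -0.0643  0.124 ]
```

```bash
python3 -m handwheel '{"hand":[-1,-1,-1,-1,-1,-1,-1,-1,-1,-1,-1,-1,-1,-1,-1,-1,-1,-1,-1,-1],"linear":[[0,0,-1.7],[0,0,-1.7],[0,0,-1.7],[0,0,-1.7],[-1.57,-4.38,0],[-1.57,-4.38,0],[-1.57,-4.38,0],[-1.57,-4.38,0],[-1.57,-4.38,0],[-1.57,-4.38,0],[-1.57,-4.38,0],[-1.57,-4.38,0],[-1.57,-4.38,0],[-1.57,-4.38,0],[-1.57,-4.38,0],[-1.57,-4.38,0],[-1.57,-4.38,0],[-1.57,-4.38,0],[-1.57,-4.38,0],[-1.57,-4.38,0]],"dr":[[0,0,-6.7],[0,0,-6.7],[0,0,-6.7],[0,0,-6.7],[0,0,0],[0,0,0],[0,0,0],[0,0,0],[0,0,0],[0,0,0],[0,0,0],[0,0,0],[0,0,0],[0,0,0],[0,0,0],[0,0,0],[0,0,0],[0,0,0],[0,0,0],[0,0,0]]}' 20; python3 - <<'E'
from h import *
s=manip.state();print(s["ee_pos"],s["tcp_rot"],s["joint_positions"],s["force"])
f=manip.grab_frame("wrist");cv2.imwrite("pics/w0.png",f["image"]);print(f["pose"])
E
```

```text
time_s: 2.2
ee_pos: [0.5478, -0.1071, 0.3208]
tcp_rot: [180.0, 0.0, -178.4]
force: [0.6, 0.5, -0.4]
finger_gap: 0.0881
grip_force: 0.0
[ 0.5478 -0.1071  0.3208] [ 179.9927    0.0119 -178.3771] [ -7.3141  18.089   17.4157  98.7333  -5.9419  64.0675 103.5173] [ 0.5905  0.5432 -0.3928]
[[-0.0278  0.9502  0.3104  0.4667]
 [ 0.9996  0.0264  0.0087 -0.1091]
 [ 0.0001  0.3106 -0.9506  0.4529]
 [ 0.      0.      0.      1.    ]]
```

View pics/w0.png

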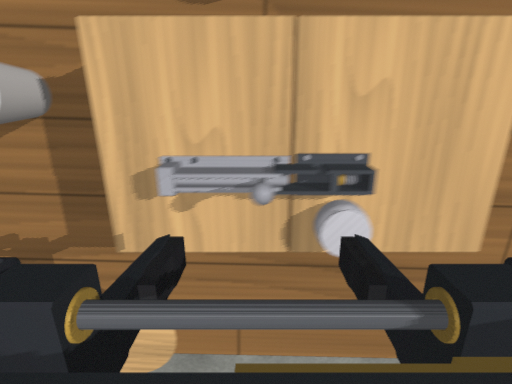

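The knob is at about (263,193), midway between the fingers. The keeper housing spans columns 298–375, with its slot end near 335–360. I'll enlarge it to find the notch.

```bash
python3 - <<'E'
from h import *
f=manip.grab_frame("wrist");print(onz(f,(263,193),.198),f["camera_matrix"][0])
c=cv2.resize(f["image"][140:215,225:385],None,fx=5,fy=5,interpolation=cv2.INTER_CUBIC);cv2.imwrite("pics/w1.png",c)
E
```

```text
[ 0.5489 -0.1154  0.198 ] [287.5476   0.     261.891 ]
```

View pics/w1.png

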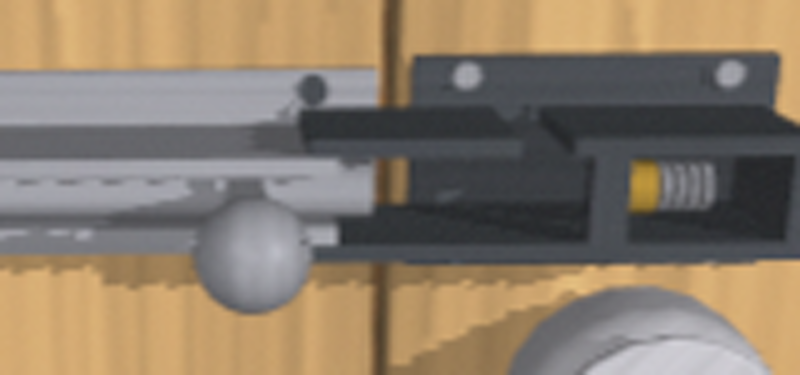

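The zoom puts the knob at crop (253,252), which is full pixel (275.6,190.4). The notch in the robot-side cheek is centred at about crop (534,127), full pixel (331.8,165.4).

```bash
python3 - <<'E'
from h import *
f=manip.grab_frame("wrist");k=lambda x,y:(x/5+225,y/5+140)
K=onz(f,k(253,252),.198);print("knob",K)
u=np.array([-.028,.9996])
for n,p in dict(nl0=(495,108),nl1=(522,150),nr0=(540,108),nr1=(576,150),endw=(592,195)).items():
    P=onz(f,k(*p),.158);print(n,P,"travel from knob",(P-K)[:2]@u)
E
```

```text
knob [ 0.5448 -0.1002  0.198 ]
nl0 [ 0.5249 -0.049   0.158 ] travel from knob 0.051766453981231225
nl1 [ 0.5337 -0.0425  0.158 ] travel from knob 0.057929052648450385
nr0 [ 0.5247 -0.0396  0.158 ] travel from knob 0.06109657830583476
nr1 [ 0.5334 -0.0312  0.158 ] travel from knob 0.06922692563363535
endw [ 0.5431 -0.0269  0.158 ] travel from knob 0.07333691800466481
```

```bash
python3 -m handwheel '{"hand":[-1,-1,-1,-1,-1,-1,-1,0.3,0.6,1,1,1,1,1,1],"linear":[[0.2,0.5,1.8],[0,0,2],[0,0,2],[0,0,2],[0,0,2],[0,0,2],[0,0,1],[0,0,0],[0,0,0],[0,0,0],[0,0,0],[0,0,0],[0,0,0],[0,0,0],[0,0,0]],"dr":[[0,0,0],[0,0,0],[0,0,0],[0,0,0],[0,0,0],[0,0,0],[0,0,0],[0,0,0],[0,0,0],[0,0,0],[0,0,0],[0,0,0],[0,0,0],[0,0,0],[0,0,0]]}' 20
```

```text
time_s: 3.85
ee_pos: [0.5454, -0.1007, 0.1928]
tcp_rot: [-180.0, 0.0, -178.4]
force: [0.8, -2.1, 0.8]
finger_gap: 0.0264
grip_force: 1.0
```

```bash
python3 -m handwheel '{"hand":[1,1,1,1],"linear":[[0,0,0],[0,0,0],[0,0,0],[0,0,0]],"dr":[[0,0,0],[0,0,0],[0,0,0],[0,0,0]]}' 20
```

```text
time_s: 4.25
ee_pos: [0.5453, -0.1007, 0.1928]
tcp_rot: [-180.0, 0.0, -178.4]
force: [0.6, -2.1, 1.4]
finger_gap: 0.0199
grip_force: 19.6
```

```bash
python3 -m handwheel '{"hand":[1,1,1,1,1,1,1,1,1,1,1,1],"linear":[[0,0.2,0],[0,0.4,0],[0,0.4,0],[0,0.4,0],[0,0.4,0],[0,0.4,0],[0,0.4,0],[0,0.4,0],[0,0.4,0],[0,0.4,0],[0,0.2,0],[0,0,0]],"dr":[[0,0,0],[0,0,0],[0,0,0],[0,0,0],[0,0,0],[0,0,0],[0,0,0],[0,0,0],[0,0,0],[0,0,0],[0,0,0],[0,0,0]]}' 20
```

```text
time_s: 5.45
ee_pos: [0.5443, -0.0597, 0.1928]
tcp_rot: [180.0, 0.0, -178.4]
force: [-1.0, 0.3, 5.2]
finger_gap: 0.0202
grip_force: 19.3
```

```bash
python3 -m handwheel '{"hand":[1,1,1,1,1,1,1],"linear":[[0,0.2,0],[0,0.2,0],[0,0.2,0],[0,0.2,0],[0,0.2,0],[0,0.1,0],[0,0,0]],"dr":[[0,0,0],[0,0,0],[0,0,0],[0,0,0],[0,0,0],[0,0,0],[0,0,0]]}' 20;  python3 - <<'E'
from h import *
f=manip.grab_frame("wrist");cv2.imwrite("pics/w2.png",f["image"])
E
```

```text
time_s: 6.15
ee_pos: [0.544, -0.049, 0.1928]
tcp_rot: [180.0, 0.0, -178.4]
force: [-0.6, -1.5, 4.5]
finger_gap: 0.0199
grip_force: 19.3
```

View pics/w2.png

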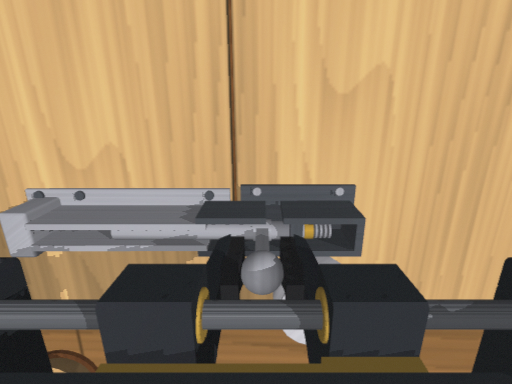

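The fingers hold the knob at (262,272). The stem is at about column 260 and the notch gap at about column 273, so the hard end is roughly 15–20 mm ahead.

```bash
for i in 1; do python3 -m handwheel '{"hand":[1,1,1,1,1],"linear":[[0,0.1,0],[0,0.1,0],[0,0.1,0],[0,0.1,0],[0,0,0]],"dr":[[0,0,0],[0,0,0],[0,0,0],[0,0,0],[0,0,0]]}' 20; python3 -m handwheel '{"hand":[1,1,1,1,1],"linear":[[0,0.1,0],[0,0.1,0],[0,0.1,0],[0,0.1,0],[0,0,0]],"dr":[[0,0,0],[0,0,0],[0,0,0],[0,0,0],[0,0,0]]}' 20; done
```

```text
time_s: 6.7
ee_pos: [0.5438, -0.0457, 0.1928]
tcp_rot: [-180.0, 0.0, -178.4]
force: [0.3, -4.0, 4.0]
finger_gap: 0.0199
grip_force: 19.3
time_s: 7.2
ee_pos: [0.5438, -0.0423, 0.1928]
tcp_rot: [-179.9, 0.0, -178.4]
force: [0.8, -5.6, 5.1]
finger_gap: 0.0197
grip_force: 19.3
```

```bash
M() { :; }; python3 -m handwheel '{"hand":[1,1,1,1,1],"linear":[[0,0.1,0],[0,0.1,0],[0,0.1,0],[0,0.1,0],[0,0,0]],"dr":[[0,0,0],[0,0,0],[0,0,0],[0,0,0],[0,0,0]]}'; python3 -m handwheel '{"hand":[1,1,1,1],"linear":[[0,0.1,0],[0,0.1,0],[0,0.1,0],[0,0,0]],"dr":[[0,0,0],[0,0,0],[0,0,0],[0,0,0]]}'
```

```text
time_s: 7.7
ee_pos: [0.5437, -0.0392, 0.1928]
tcp_rot: [-179.9, 0.0, -178.5]
force: [1.0, -9.6, 4.5]
finger_gap: 0.0199
grip_force: 19.3
time_s: 8.1
ee_pos: [0.5436, -0.0369, 0.1928]
tcp_rot: [-179.8, 0.0, -178.5]
force: [1.2, -10.2, 4.8]
finger_gap: 0.02
grip_force: 19.4
```

```bash
python3 -m handwheel '{"hand":[1,1,1],"linear":[[0,0.1,0],[0,0.1,0],[0,0,0]],"dr":[[0,0,0],[0,0,0],[0,0,0]]}'; python3 -m handwheel '{"hand":[1,1,1],"linear":[[0,0.1,0],[0,0.1,0],[0,0,0]],"dr":[[0,0,0],[0,0,0],[0,0,0]]}'
```

```text
time_s: 8.4
ee_pos: [0.5436, -0.0353, 0.1928]
tcp_rot: [-179.8, 0.0, -178.5]
force: [1.5, -11.4, 4.9]
finger_gap: 0.02
grip_force: 19.4
time_s: 8.7
ee_pos: [0.5434, -0.0347, 0.1928]
tcp_rot: [-179.7, 0.0, -178.6]
force: [1.2, -14.1, 3.2]
finger_gap: 0.0197
grip_force: 19.4
```

```bash
python3 -m handwheel '{"hand":[1,1,1],"linear":[[0,0.1,0],[0,0,0],[0,0,0]],"dr":[[0,0,0],[0,0,0],[0,0,0]]}'; python3 -m handwheel '{"hand":[1,1,1],"linear":[[0,0.1,0],[0,0,0],[0,0,0]],"dr":[[0,0,0],[0,0,0],[0,0,0]]}'
```

```text
time_s: 9.0
ee_pos: [0.5434, -0.0346, 0.1928]
tcp_rot: [-179.7, 0.0, -178.6]
force: [0.9, -16.4, 3.0]
finger_gap: 0.0197
grip_force: 19.4
time_s: 9.3
ee_pos: [0.5434, -0.0345, 0.1928]
tcp_rot: [-179.6, 0.1, -178.7]
force: [0.6, -18.4, 2.6]
finger_gap: 0.02
grip_force: 19.5
```

```bash
python3 -m handwheel '{"hand":[1,1,1,1,1,1,1],"linear":[[0,-0.2,0],[0,-0.2,0],[0,-0.2,0],[0,-0.2,0],[0,-0.1,0],[0,0,0],[0,0,0]],"dr":[[0,0,0],[0,0,0],[0,0,0],[0,0,0],[0,0,0],[0,0,0],[0,0,0]]}'
```

```text
time_s: 10.0
ee_pos: [0.5435, -0.0385, 0.1928]
tcp_rot: [-179.9, 0.0, -178.4]
force: [-0.1, -6.4, 4.6]
finger_gap: 0.02
grip_force: 19.3
```

```bash
python3 -m handwheel '{"hand":[1,1,1,1],"linear":[[0,-0.15,0],[0,-0.15,0],[0,0,0],[0,0,0]],"dr":[[0,0,0],[0,0,0],[0,0,0],[0,0,0]]}';python3 - <<'E'
from h import *
f=manip.grab_frame("wrist");cv2.imwrite("pics/w3.png",cv2.resize(f["image"][170:310,170:370],None,fx=4,fy=4,interpolation=cv2.INTER_CUBIC))
E
```

```text
time_s: 10.4
ee_pos: [0.5436, -0.0409, 0.1928]
tcp_rot: [-180.0, -0.0, -178.4]
force: [0.1, -3.8, 4.7]
finger_gap: 0.02
grip_force: 19.3
```

View pics/w3.png

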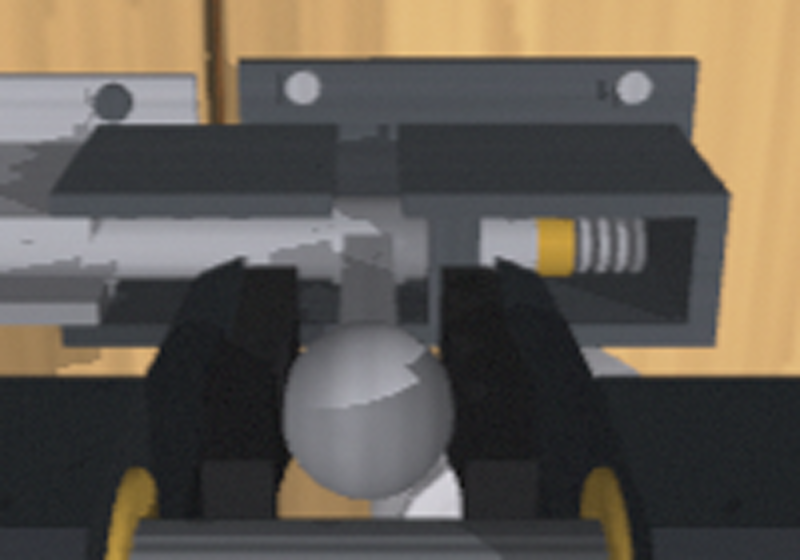

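The stem (columns 340–395) now lines up with the notch gap (336–400). I'll swing the first 30°.

```bash
python3 -m handwheel '{"hand":[1,1,1,1,1,1,1],"linear":[[0.45,0,0.02],[0.45,0,0.06],[0.44,0,0.1],[0.44,0,0.14],[0.41,0,0.17],[0.41,0,0.21],[0,0,0]],"dr":[[0,0,0],[0,0,0],[0,0,0],[0,0,0],[0,0,0],[0,0,0],[0,0,0]]}'
```

```text
time_s: 11.15
ee_pos: [0.517, -0.0416, 0.1848]
tcp_rot: [-180.0, -0.0, -178.4]
force: [2.7, -5.2, -2.7]
finger_gap: 0.0198
grip_force: 20.1
```

```bash
python3 -m handwheel '{"hand":[1,1,1,1,1,1,1],"linear":[[0.38,0,0.24],[0.36,0,0.28],[0.34,0,0.31],[0.3,0,0.33],[0.28,0,0.36],[0.24,0,0.38],[0,0,0]],"dr":[[0,0,0],[0,0,0],[0,0,0],[0,0,0],[0,0,0],[0,0,0],[0,0,0]]}'
```

```text
time_s: 11.85
ee_pos: [0.4989, -0.0421, 0.1661]
tcp_rot: [-180.0, 0.0, -178.4]
force: [4.2, -6.0, -2.3]
finger_gap: 0.0196
grip_force: 19.9
```

```bash
python3 -m handwheel '{"hand":[1,1,1,1,1,1,1],"linear":[[0.21,0,0.4],[0.17,0,0.42],[0.11,0,0.32],[0.08,0,0.32],[0,0,0.2],[0,0,0],[0,0,0]],"dr":[[0,0,0],[0,0,0],[0,0,0],[0,0,0],[0,0,0],[0,0,0],[0,0,0]]}'
```

```text
time_s: 12.55
ee_pos: [0.4925, -0.0423, 0.1495]
tcp_rot: [-180.0, -0.0, -178.4]
force: [0.8, -6.0, -0.9]
finger_gap: 0.019
grip_force: 19.8
```

```bash
python3 -m handwheel '{"hand":[1,1,1,1],"linear":[[0,0,0.15],[0,0,0.15],[0,0,0],[0,0,0]],"dr":[[0,0,0],[0,0,0],[0,0,0],[0,0,0]]}';python3 - <<'E'
from h import *
a=manip.grab_frame("wrist")["image"][60:384,60:460];b=manip.grab_frame("scene")["image"][170:260,185:285]
b=cv2.resize(b,(400,360),interpolation=cv2.INTER_CUBIC)[:324]
cv2.imwrite("pics/w4.png",np.hstack([a,b]))
E
```

```text
time_s: 12.95
ee_pos: [0.4925, -0.0423, 0.1472]
tcp_rot: [-180.0, -0.0, -178.4]
force: [-2.0, -5.1, 8.0]
finger_gap: 0.0185
grip_force: 19.1
```

View pics/w4.png

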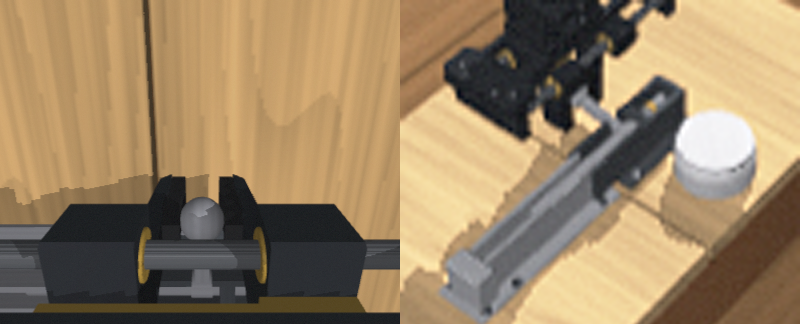

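The handle is down on the robot's side and the vertical force jumped to 8 N, so it is against its stop. I'll release and retract.

```bash
python3 -m handwheel '{"hand":[0.4,-0.2,-0.5,-1,-1,-1,-1],"linear":[[0,0,0],[0,0,0],[0,0,0],[0,0,0],[0,0,0],[0,0,0],[0,0,0]],"dr":[[0,0,0],[0,0,0],[0,0,0],[0,0,0],[0,0,0],[0,0,0],[0,0,0]]}' && python3 -m handwheel '{"hand":[-1,-1,-1,-1,-1,-1,-1,-1],"linear":[[0,0,-1],[0,0,-2],[0,0,-2],[0,0,-3],[0,0,-3],[0,0,-3],[0,0,-2],[0,0,0]],"dr":[[0,0,0],[0,0,0],[0,0,0],[0,0,0],[0,0,0],[0,0,0],[0,0,0],[0,0,0]]}';python3 - <<'E'
from h import *
a=manip.grab_frame("wrist")["image"][60:384,60:460];b=manip.grab_frame("scene")["image"][170:260,185:285]
b=cv2.resize(b,(400,360),interpolation=cv2.INTER_CUBIC)[:324]
cv2.imwrite("pics/w5.png",np.hstack([a,b]))
E
```

```text
time_s: 13.75
ee_pos: [0.4929, -0.0417, 0.1471]
tcp_rot: [180.0, -0.0, -178.4]
force: [0.1, 0.8, 0.1]
finger_gap: 0.0723
grip_force: 0.0
time_s: 14.55
ee_pos: [0.4946, -0.0421, 0.3106]
tcp_rot: [180.0, 0.4, -178.4]
force: [-0.4, 1.4, -0.7]
finger_gap: 0.0883
grip_force: 0.0
```

View pics/w5.png

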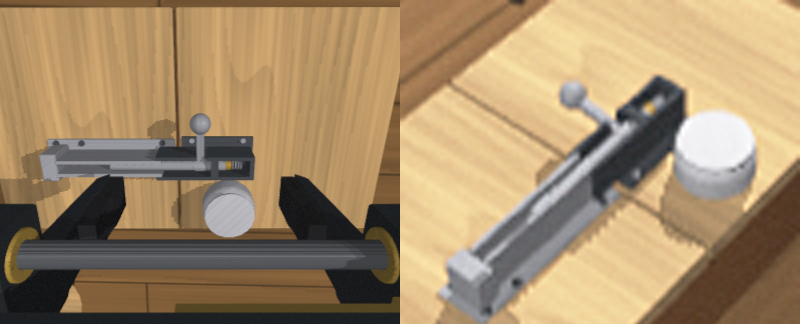

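The handle lies over to the robot's side in the notch, with the knob at wrist pixel (260,184) and scene pixel (228,193.5). I'll check its height by triangulation.

```bash
python3 - <<'E'
from h import *
w=manip.grab_frame("wrist");s=manip.grab_frame("scene")
def c(f,g):
    im=cv2.cvtColor(f["image"],cv2.COLOR_BGR2HSV);x,y=g;r=14
    h=cv2.HoughCircles(cv2.cvtColor(f["image"],cv2.COLOR_BGR2GRAY)[y-r:y+r,x-r:x+r],cv2.HOUGH_GRADIENT_ALT,1,10,param1=100,param2=.3,minRadius=3,maxRadius=14)
    print(h if h is None else h[0]+[x-r,y-r,0])
c(w,(260,184));c(s,(228,193))
for p,q in[((260,184),(228,193.5))]:
    (o1,d1),(o2,d2)=ray(w,p),ray(s,q)
    t=np.linalg.lstsq(np.c_[d1,-d2],o2-o1,rcond=None)[0];print(o1+t[0]*d1,o2+t[1]*d2)
for z in(.157,.165): print(onz(w,(260,184),z),onz(s,(228,193.5),z))
E
```

```text
[[259.     187.       9.4381]]
None
[ 0.4926 -0.0435  0.1542] [ 0.4931 -0.0427  0.1543]
[ 0.4918 -0.0435  0.157 ] [ 0.495  -0.0444  0.157 ]
[ 0.4895 -0.0435  0.165 ] [ 0.5005 -0.0496  0.165 ]
```

The knob triangulates to 154 mm above the bench, against an expected 157 mm, and about 51 mm to the robot's side of the rod axis. That is fully down, so I'm handing the job in.

```bash
python3 -c "
from rig import manip
print(manip.close_job())"
```

```text
the job is handed in; nothing more can be done
None
```

The bolt is shut: it was slid to the hard end (about 18 N peak push), eased back about 6 mm to the notch, turned fully down and released, with the arm clear and nothing else touched, and the job is handed in.

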